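# Latch a cart coupler onto the ball of its test stand

### The arm

A 6-joint arm with a two-finger parallel gripper is mounted at the origin on a cart in front of the work surface, level with it; the furniture and walls round the work are solid. World frame = base frame: x ahead of the robot, y to its left, z up, the work surface at z = 0. Lengths are in m, angles in rad, forces in N, time in s.
With the tool pointing down it reaches from about 0.275 to 0.775 m from the base axis. Payload 14.6 kg.
Tool frame: the origin (TCP) lies midway between the tips of the shut fingers; the grasp point (between the pads) lies 19 mm behind it; z points along the fingers, y is the line along which they close (so a half turn about z gives the same grasp; the last joint's range is limited). The gripper opens to 85 mm and grips with 20 to 120 N. Pads are 22 mm wide; open, the fingers measure 114 mm over their backs; the gripper's body (76 mm by 85 mm) begins 54 mm behind the grasp point. The pads swing forward as they close: fully open they stand 13 mm farther back than shut.
Start: joints at [1.107, 0.263, -0.048, 1.259, 0, 1.415], TCP at [0.16, 0.5, 0.231] pointing down, gripper open.
Joint ranges: [-2.65, 2.65], [-0.89, 1.7], [-1.18, 1.37], [-2.13, 2.11], [-1.35, 1.29], [-3.14, 3.14]. Speed limits (rad/s): [1.89, 1.89, 2.57, 2.79, 3.14, 3.14].

### API

Orientations are given as a unit quaternion [x, y, z, w].
In Python, from station import * gives the robot as it stands.
- The arm moves only by the tool apply_moves, never from a script. Its argument "motion" is a list that holds one entry, the list of rows, each a list of 7 numbers: the finger opening in mm, from 0 to 85.4, then the shift along the tool's x, y, z in units of 1 m (1.0 is 1 m), then the turn, a rotation vector about the tool's x, y, z in units of 45 degrees (1.0 is 45 degrees). A call has 1 to 20 rows; each row is the pose to reach, as a shift and turn from the pose commanded when the call began, along the tool's axes at that moment; what a row does not reach only later rows make up. A row lasts 1/10 s, in which the tool goes at most 50 mm and 8.59 degrees, less where a joint would pass 70% of its speed; a pose out of reach is approached as far as the arm can. A call with a number of a shift or a turn outside -1 to 1 is refused whole. A call with a gripper value outside its range is refused whole. The fingers move at their own pace and stop on an object; the grip force is fixed at half the most. Time passes only in rows, so rows that repeat a pose let the fingers close. It gives the time, the measured TCP pose, the force, the opening and the grip force at its end, in the units of the state.
- get_obs(): the state, without advancing time (a new reading comes with each control period).
- snapshot(name): name is "scene" or "side" or "wrist"; returns the picture (400x640x3 uint8, red, green, blue); there is no depth.
- get_calibration(name): a dict with "mtx" (3x3 intrinsics, pixels), "distortion" ([k1, k2, p1, p2, k3] as OpenCV has them; the pictures are not rectified), "R" (3x3) and "t" (3): a world point X has camera coordinates R X + t. Camera axes: x right, y down, z forward; pixel columns grow to the right and rows downward; lengths in m; the calibration is good to about 2 mm. A picture is of the moment at which its call begins: read the wrist's pose just before it. get_calibration takes no time and is no camera call; for the wrist camera it gives the pose at the moment of the call.
- close_job(): hands the job in; it is judged then, once.
Trained networks look in the newest picture that a camera, given by its name, has taken for a name from the list of things; names that differ only in an ending like _2 or _b are one class to them, and where a whole thing is asked for, a point or a joint stands for the part that bears it (a point fixed in the world has none). Each returns a list of dicts, best first, with "conf" (0 to 1); they miss things now and then, are a little off and sometimes report something else, mostly with a low value. They report only what shows in the picture. A call takes as long as a camera call. They do not tell look-alikes from the thing itself.
- search_frame(camera, name): "xy" ([column, row] in pixels, amid what is visible of it).
- silhouettes(camera, name): "mask" (400x640 bool, what is visible of it) and "xy" ([column, row] in pixels, amid what is visible of it).
The state is a dict: "clock": time; "joint_positions": joint angles; "joint_vel": joint speeds; "joint_torque": joint torques, N m; "tool_pos": TCP position; "tcp_rot": TCP orientation; "wrist_force": force on the tool from outside, world axes, zero at the start; "torque": the same for the moment, N m; "width": finger opening in m; "grip_force": force on a finger pad.
Only numpy, scipy, OpenCV 4.12 (cv2) and the standard library are available. Lean on these libraries where they do the work, as an engineer would, in place of code of your own. Each camera call takes 0.05 s, during which the arm holds its last target. There are 200 camera calls.

### The job

First grip the red dust cap that sits tight on the blue stand's ball, twist it to break it free before it comes up, pull it off and stand it upright in the aluminium tray. Then draw the steel coupler out of its yellow dock by the tail, let it go standing on the bench, take it again by the head and lower it onto the ball with its tail in the stand's fork, not letting go before it is down. Last, press its red latch lever fully down; leave the torch and the red tape roll where they are.

Things in the scene. Friction and masses are not known exactly. Their poses are not given: they have to be found in the camera images.
- stand: Blue test stand fixed to the bench: base plate 250 x 90 x 10 mm with a 36 mm steel ball on a stem and an upright fork. Origin on the bench straight under the ball; z up; the fork lies in -x from the ball; the plate reaches from x = -195 to +55 mm. Two small spring pads on the stem, 37 mm below the ball's centre, hold the dust cap.
- ball (a point): Centre of the stand's ball, 85 mm above the bench.
- fork (a point): Middle of the floor of the stand's fork, 155 mm from the ball in the stand's -x, 73 mm above the bench. The slot runs along the stand's x (46 mm long), is 34 mm wide, its cheeks flare open at the top to about 53 mm and end 24 mm above the ball's centre.
- dust_cap: Red plastic dust cap, loose, 70 g: hollow, 47 mm across, open below, 66 mm tall, with a wing grip on top, 28 mm tall. Origin at the centre of its lower rim, z up. Starts pushed fully onto the ball (rim 43 mm above the bench), its x along the stand's x, held by friction of about 10 N; free after 62 mm of lift. Twist it 10 degrees or more, either way, before it has risen 5 mm.
- cap_grip (a point): Middle of the cap's wing grip, 82 mm above the cap's rim; the wing is 44 mm long (the cap's x), 16 mm thick (its y).
- tray: Aluminium parts tray fixed on the bench, 130 x 130 mm outside, rim 16 mm high, walls and floor 3 mm; origin at the centre of its underside. Empty.
- dock: Yellow sheet-metal dock fixed to the bench: a U of walls 58 mm high round the coupler's head, too close (4 mm) for fingers; closed at +x, open at -x. Origin on the bench where the coupler's origin stands at the start, same axes as the coupler. Walls from x = -52 to +37 mm, feet to y = +-56 mm. The bench is free for 100 mm beyond the coupler's tail along -x.
- coupler: Steel cart coupler, loose, 0.45 kg, 205 mm long, upright. Origin on its underside below the socket; x to the round nose (+26 mm), tail at -178 mm, z up. Head: x = -64 to +26 mm, 51 mm wide with flat upright sides to grip across at x about 0, 55 mm tall (61 at a middle boss), hollow and open below. Tail: grey bar 26 mm wide, 20 mm tall, its underside 20 mm above the coupler's underside.
- socket (a point): Centre of the socket, 32 mm above the coupler's underside; it lies at the ball's centre when fully seated (underside then 53 mm above the bench). The cavity is 41 mm wide and the ball has about 2.5 mm play.
- tail_grip (a point): Point on the tail where it can be gripped across from above, 155 mm behind the socket, 30 mm above the coupler's underside (middle of the bar's height). In the seated coupler this part lies inside the fork.
- latch_lever (a joint): Latch lever angle: 0 = fully down, latched, lever level; 0.78 rad = fully raised. Starts raised. Hinge axis across the coupler, 42 mm behind and 16 mm above the socket's centre. The stiff hinge (about 0.25 N m, some 5 N at the pad) stays where it is left; the hook below it swings under the ball as the lever goes down.
- lever_pad (a point): Top of the black rubber pad at the lever's free end, 64 mm from the hinge; the lever is 24 mm wide and 76 mm long. When latched, the pad's top is 20 mm above the socket's centre, 106 mm behind it.
- torch: Black torch 97 mm long lying on the bench, bystander; origin in the centre of its underside.
- tape_red: Roll of red tape, 52 mm across, 15 mm high, bystander; origin in the centre of its underside.
Things that resemble listed ones, but are neither listed nor needed, are in the scene too. Of the things shaped like the dust_cap, the red one is meant.

How it is judged:
On the way, in this order (a step that is already met when the one before it is completed fails the run):
1. the cap is twisted at least 10 degrees while still down on the ball (angle between the x axis of dust_cap and the x axis of stand, either way round above 0.17 rad and z of dust_cap in the frame of stand below 0.048 m and horizontal distance between dust_cap and ball below 0.01 m).
2. the cap stands upright in the tray, let go (z of dust_cap in the frame of tray below 0.012 m and x of dust_cap in the frame of tray between -0.065 and 0.065 m and y of dust_cap in the frame of tray between -0.065 and 0.065 m and angle between dust_cap's own z axis and vertical below 0.15 rad and contact force between the fingers and dust_cap below 0.3 N), for 0.1 s.
3. the coupler stands on the bench wholly out of its dock's walls, let go (horizontal distance between coupler and dock above 0.07 m and height (world z) of coupler below 0.006 m and angle between coupler's own z axis and vertical below 0.06 rad and contact force between the fingers and coupler below 0.3 N), for 0.1 s.
4. the coupler is seated on the ball with its tail in the fork, lever still up (distance between socket and ball below 0.006 m and angle between coupler's own z axis and vertical below 0.06 rad and angle between the x axis of coupler and the x axis of stand, either way round below 0.08 rad and x of tail_grip in the frame of stand below -0.13 m and value of joint latch_lever above 0.4 rad), for 0.1 s.
At the end, for the whole second after the job is handed in: The coupler sits on the stand's ball (socket centre within 6 mm of the ball's centre), level within 3.4 degrees and in line with the stand within 4.6 degrees, tail in the fork; its lever is down to less than 0.1 rad; the cap stands upright (within 8 degrees) on the floor of the tray; both at rest (distance between socket and ball below 0.006 m and angle between coupler's own z axis and vertical below 0.06 rad and angle between the x axis of coupler and the x axis of stand, either way round below 0.08 rad and x of tail_grip in the frame of stand below -0.13 m and z of dust_cap in the frame of tray below 0.012 m and x of dust_cap in the frame of tray between -0.065 and 0.065 m and y of dust_cap in the frame of tray between -0.065 and 0.065 m and angle between dust_cap's own z axis and vertical below 0.15 rad and value of joint latch_lever below 0.1 rad and linear speed of each of coupler, dust_cap below 0.02 m/s); the robot touches nothing.
It fails at once if the coupler is let go above the ball, more than 12 mm before it is down (horizontal distance between socket and ball below 0.04 m and z of socket in the frame of stand above 0.097 m and contact force between the fingers and coupler below 0.3 N).
It fails at once if a bystander (torch, red tape roll) is moved more than 30 mm (distance of any of torch, tape_red from where it was at the start of the episode above 0.03 m).
It also fails if it takes over 72 s, if anything falls off the work surface, if the arm or the gripper's body presses on something with over 40 N, if the wrist force passes 120 N, or if a joint passes its speed limit or range.

## Working session

There is one attempt and no reset: what is moved stays moved. The work goes in short steps, Python scripts to look and compute and a tool call to move; the robot and the scene stay as the last step left them, time stands still between calls to the robot, and variables do not carry over. Pictures are saved under pics/ and viewed, at most 10 in all, crops included, and the job is handed in when it is done.

Besides the shell and the picture viewer there is one more tool, called after "Call:" as a command line: name --argument value ..., lists and objects as JSON in quotes. apply_moves: Moves the arm, as the interface text tells. Shifts and turns lie within -1 to 1; 1 stands for 1 m of shift or 45 degrees of turn. Its arguments: {"type":"object","properties":{"motion":{"type":"array"}},"required":["motion"]}

```bash
ls; mkdir -p pics; cat > h.py <<'E'
from station import *
import numpy as np, cv2
from scipy.spatial.transform import Rotation as Rot
def save(n,img): cv2.imwrite(f'pics/{n}.png',cv2.cvtColor(img,cv2.COLOR_RGB2BGR))
def ray(c,px):
    u=cv2.undistortPoints(np.array(px,float).reshape(-1,1,2),np.array(c['mtx']),np.array(c['distortion'])).reshape(-1,2)
    R=np.array(c['R']);t=np.array(c['t'])
    return -R.T@t,np.c_[u,np.ones(len(u))]@R
def plane(c,px,z):
    o,d=ray(c,px); return o+d*((z-o[2])/d[:,2])[:,None]
def proj(c,X):
    R=np.array(c['R']); return cv2.projectPoints(np.array(X,float).reshape(-1,1,3),cv2.Rodrigues(R)[0],np.array(c['t'],float),np.array(c['mtx']),np.array(c['distortion']))[0].reshape(-1,2)
E
python3 - <<'E'
from h import *
a=snapshot("scene");b=snapshot("side")
save('scene',a);save('side',b)
for c in("scene","side"):
    C=get_calibration(c);print(c,-np.array(C['R']).T@np.array(C['t']),np.array(C['R'])[2])
    for n in["dust_cap","stand","tray","dock","coupler","torch","tape_red","latch_lever"]:
        r=search_frame(c,n);print(n,[(np.round(x['xy']).tolist(),round(x['conf'],2)) for x in r[:4]])
print(get_obs())
E
```

```text
pics
scene [-0.33613404 -0.56597934  0.7275487 ] [ 0.70242402  0.47776235 -0.52758282]
dust_cap [([301.0, 175.0], 0.74), ([322.0, 207.0], 0.56)]
stand [([273.0, 205.0], 0.97)]
tray [([246.0, 183.0], 0.76)]
dock [([430.0, 246.0], 0.79)]
coupler [([407.0, 232.0], 0.68)]
torch [([415.0, 296.0], 0.69)]
tape_red [([283.0, 170.0], 0.59), ([412.0, 296.0], 0.31)]
latch_lever [([409.0, 222.0], 0.48), ([433.0, 245.0], 0.41)]
side [0.39146647 0.96128171 0.67281847] [ 0.11300742 -0.85238683 -0.51055462]
dust_cap [([313.0, 221.0], 0.77), ([288.0, 230.0], 0.64)]
stand [([328.0, 258.0], 0.65)]
tray [([290.0, 311.0], 0.61)]
dock [([308.0, 174.0], 0.92)]
coupler [([326.0, 178.0], 0.68), ([329.0, 257.0], 0.6)]
torch [([378.0, 175.0], 0.5)]
tape_red []
latch_lever [([319.0, 171.0], 0.63)]
{'clock': 0.9, 'joint_positions': array([ 1.10669711e+00,  2.63127769e-01, -4.83218756e-02,  1.25937942e+00,
        1.66947875e-05,  1.41550559e+00]), 'joint_vel': array([ 3.64762007e-04, -1.67806968e-03, -3.22002174e-04,  1.80644300e-03,
        1.62056943e-05,  1.03533087e-03]), 'joint_torque': array([-2.79556618e-03, -6.37422037e+01,  3.84774327e+01,  1.05930296e-03,
       -2.80906715e-04,  1.18709190e-05]), 'tool_pos': array([0.15955744, 0.50017045, 0.23125584]), 'tcp_rot': array([ 1.53791457e-01,  9.88103328e-01, -1.30474119e-05, -1.29394008e-05]), 'wrist_force': array([-0.21216111, -0.16921157,  0.02315844]), 'torque': array([-0.01774879, -0.06354435,  0.01605445]), 'grip_force': 0.0, 'width': 0.08563933839172624}
```

View pics/scene.png

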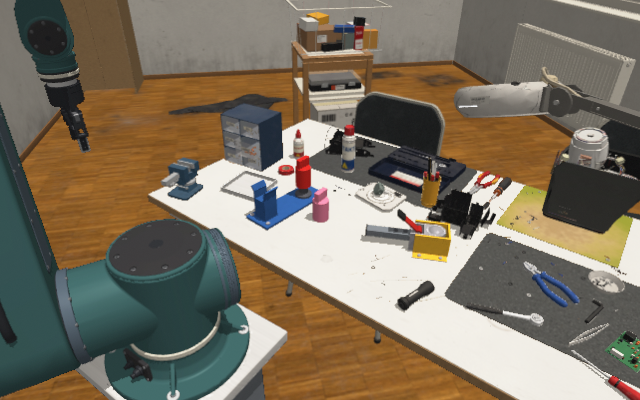

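View pics/side.png

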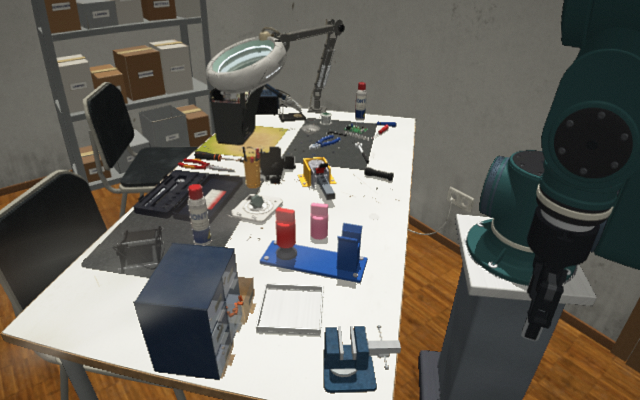

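Red cap on the blue stand: scene (303,177), side (286,228). Its look-alike is the pink cap at scene (321,205), side (319,220). The red tape roll at scene (286,170) and the white/red bottles at (298,145) and (348,150) could also be mistaken for it. I choose the red one on the stand's ball.

```bash
python3 - <<'E'
from h import *
from scipy.optimize import least_squares
cs,cd=get_calibration("scene"),get_calibration("side")
def tri(p,q):
    f=lambda X:np.r_[proj(cs,X)[0]-p,proj(cd,X)[0]-q]
    r=least_squares(f,[0.4,0.2,0.05]);return r.x.round(3),r.fun.round(1)
print('cap top',tri((304,157),(286,210)))
print('pink top',tri((321,188),(319,205)))
print('fork',tri((264,185),(350,230)))
print('dock c',plane(cs,[(430,246)],0.03),plane(cd,[(312,172)],0.03))
print('tail end',plane(cs,[(368,233)],0.03),plane(cd,[(330,195)],0.03))
print('tray',plane(cs,[(249,184)],0.01),plane(cd,[(291,309)],0.01))
print('torch',plane(cs,[(415,294)],0.01),plane(cd,[(378,174)],0.01))
print('tape',plane(cs,[(286,170)],0.01))
A=cv2.cvtColor(cv2.imread('pics/scene.png'),cv2.COLOR_BGR2RGB);B=cv2.cvtColor(cv2.imread('pics/side.png'),cv2.COLOR_BGR2RGB)
s=lambda I,x,y,w,h:cv2.resize(I[y:y+h,x:x+w],(400,600 if h>w else int(400*h/w)),interpolation=cv2.INTER_CUBIC)
a=cv2.resize(A[140:240,220:350],(780,600)) 
C=get_calibration("wrist");print('wrist cam',-np.array(C['R']).T@np.array(C['t']),np.array(C['R']).round(3).tolist(),np.array(C['mtx']).round(1).tolist())
save('crop1',a)
E
```

```text
cap top (array([0.592, 0.118, 0.136]), array([-0.9,  1.1, -0.7, -0.9]))
pink top (array([0.531, 0.016, 0.096]), array([-0.9,  1.1, -0.8, -1. ]))
fork (array([0.439, 0.141, 0.111]), array([-0.2,  0.2, -0.1, -0.1]))
dock c [[ 0.5499851  -0.30814232  0.03      ]] [[ 0.59688623 -0.28545893  0.03      ]]
tail end [[ 0.50844323 -0.15238244  0.03      ]] [[ 0.52026903 -0.14818173  0.03      ]]
tray [[0.54439473 0.30003428 0.01      ]] [[0.54241608 0.30674561 0.01      ]]
torch [[ 0.39117916 -0.33983423  0.01      ]] [[ 0.38515306 -0.34945247  0.01      ]]
tape [[0.68613402 0.26022483 0.01      ]]
wrist cam [0.07987198 0.52490887 0.37503509] [[0.303, 0.953, 0.001], [0.902, -0.288, 0.321], [0.306, -0.097, -0.947]] [[355.2, 0.0, 320.5], [0.0, 355.2, 193.8], [0.0, 0.0, 1.0]]
```

View pics/crop1.png

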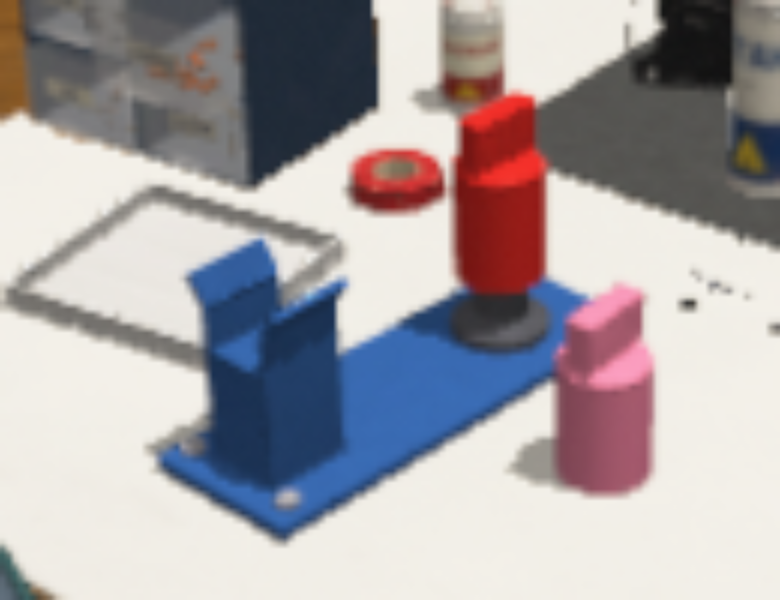

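The crop confirms the red cap (crop px 500,190) on the stand. The fork is at (270,370), the pink look-alike at (605,390), the tape at (397,178) and the tray at (175,265).

Call:
apply_moves --motion '[[[85,-0.41,-0.26,-0.13,0,0,-0.2],[85,-0.41,-0.26,-0.13,0,0,-0.2],[85,-0.41,-0.26,-0.13,0,0,-0.2],[85,-0.41,-0.26,-0.13,0,0,-0.2],[85,-0.41,-0.26,-0.13,0,0,-0.2],[85,-0.41,-0.26,-0.13,0,0,-0.2],[85,-0.41,-0.26,-0.13,0,0,-0.2],[85,-0.41,-0.26,-0.13,0,0,-0.2],[85,-0.41,-0.26,-0.13,0,0,-0.2],[85,-0.41,-0.26,-0.13,0,0,-0.2],[85,-0.41,-0.26,-0.13,0,0,-0.2],[85,-0.41,-0.26,-0.13,0,0,-0.2],[85,-0.41,-0.26,-0.13,0,0,-0.2],[85,-0.41,-0.26,-0.13,0,0,-0.2]]]'

```text
clock: 2.3
tool_pos: [0.4702, 0.1289, 0.3612]
tcp_rot: [0.075, 0.997, 0.0, -0.0]
wrist_force: [1.0, -0.8, -0.4]
width: 0.0848
grip_force: 0.0
```

```bash
python3 - <<'E'
from h import *
o=get_obs();print(o['clock'],o['tool_pos'],o['tcp_rot'],o['joint_vel'].round(3))
C=get_calibration("wrist")
a=snapshot("wrist");save('w1',a)
np.save('w1.npy',{'C':C},allow_pickle=True)
for n in["dust_cap","stand","tray"]:
    r=silhouettes("wrist",n);print(n,[(np.round(x['xy']).tolist(),round(x['conf'],2),int(x['mask'].sum())) for x in r[:4]])
E
```

```text
2.3 [0.47023244 0.12889755 0.36120227] [ 7.50058320e-02  9.97183082e-01  4.75379411e-05 -1.51820633e-04] [ 0.002 -0.003  0.003  0.001  0.    -0.003]
dust_cap [([243.0, 195.0], 0.83, 1482)]
stand [([331.0, 151.0], 0.86, 9203), ([69.0, 246.0], 0.74, 4095), ([330.0, 240.0], 0.42, 1776)]
tray [([448.0, 167.0], 0.96, 8617), ([66.0, 246.0], 0.36, 4196), ([331.0, 241.0], 0.19, 1781)]
```

View pics/w1.png

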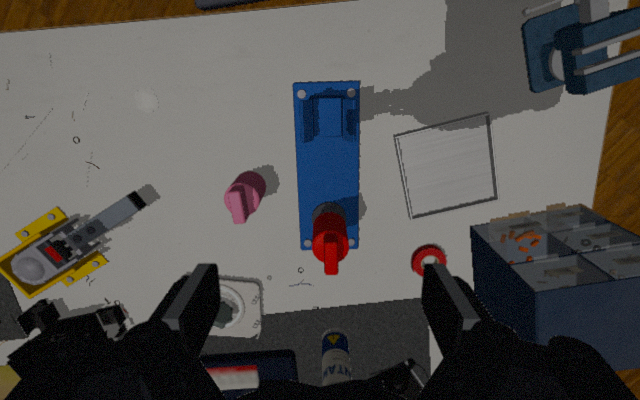

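The wrist view shows the stand plate (293,83)–(358,250), the red cap's wing (331,265), the pink cap (242,200), the tray (447,165) and the tape (428,260). At the left are the dock (50,255) and the coupler, whose tail ends at (138,200).

```bash
cat >> h.py <<'E'
def rect(c,mask,z):
    cn=max(cv2.findContours(mask.astype(np.uint8),cv2.RETR_EXTERNAL,cv2.CHAIN_APPROX_NONE)[0],key=cv2.contourArea)
    P=plane(c,cn.reshape(-1,2),z)[:,:2]
    return P,cv2.minAreaRect((P*1000).astype(np.float32))
E
python3 - <<'E'
from h import *
C=np.load('w1.npy',allow_pickle=True).item()['C']
I=cv2.imread('pics/w1.png');H=cv2.cvtColor(I,cv2.COLOR_BGR2HSV)
m=((abs(H[...,0].astype(int)-108)<10)&(H[...,1]>140)&(H[...,2]>50)).astype(np.uint8)
m[:,400:]=0;m[:,:270]=0;m[270:]=0
P,r=rect(C,m,0.01);print('stand rect',r)
b=cv2.boxPoints(r);print(b.round(0).tolist())
g=silhouettes("wrist","tray")[0]['mask'];P,r=rect(C,g,0.016);print('tray',r)
red=(((H[...,0]<8)|(H[...,0]>172))&(H[...,1]>150)&(H[...,2]>60)).astype(np.uint8)
red[:,:290]=0;red[:,380:]=0;red[290:]=0;red[:200]=0
ys,xs=np.nonzero(red);print('red',xs.min(),xs.max(),ys.min(),ys.max())
# wing top at z=.137: bottom strip of red
w=[(xs[ys==y].min(),xs[ys==y].max(),y) for y in range(ys.max()-14,ys.max()+1)];print(w)
ye=((abs(H[...,0].astype(int)-25)<7)&(H[...,1]>170)&(H[...,2]>80)).astype(np.uint8);ye[:,160:]=0;ye[310:]=0
P,r=rect(C,ye,0.0);print('dock big',r)
for nm,z,px in [('tail end',.03,[(138,198)]),('nose',.05,[(18,270)])]:print(nm,plane(C,px,z))
E
```

```text
stand rect ((521.923583984375, 131.48704528808594), (88.28082275390625, 247.33993530273438), 82.91822814941406)
[[394.0, 103.0], [639.0, 72.0], [650.0, 160.0], [405.0, 191.0]]
tray ((540.871337890625, 299.70928955078125), (133.5094757080078, 133.18951416015625), 5.678844451904297)
red 312 348 214 274
[(np.int64(320), np.int64(339), 260), (np.int64(322), np.int64(338), 261), (np.int64(324), np.int64(337), 262), (np.int64(324), np.int64(337), 263), (np.int64(325), np.int64(337), 264), (np.int64(325), np.int64(337), 265), (np.int64(325), np.int64(337), 266), (np.int64(325), np.int64(337), 267), (np.int64(325), np.int64(337), 268), (np.int64(325), np.int64(337), 269), (np.int64(325), np.int64(337), 270), (np.int64(325), np.int64(337), 271), (np.int64(325), np.int64(337), 272), (np.int64(326), np.int64(336), 273), (np.int64(326), np.int64(335), 274)]
dock big ((555.1646118164062, -337.5123596191406), (23.090261459350586, 139.7014617919922), 23.450733184814453)
tail end [[ 0.51485967 -0.13756303  0.03      ]]
nose [[ 0.58945578 -0.32604427  0.05      ]]
```

```bash
python3 - <<'E'
from h import *
C=np.load('w1.npy',allow_pickle=True).item()['C']
print('wing far top', plane(C,[(331,268),(331,274),(325,268),(337.5,268)],.137).round(4))
yaw=np.deg2rad(-7.1);c,s=np.cos(yaw),np.sin(yaw);B=np.array([.522,.1315])+.07*np.array([c,s]);print(B)
for x,y,z in[(.022,-.008,.137),(.022,.008,.137),(.022,0,.137),(-.022,0,.137),(-.155,0,.073),(-.132,.026,.109),(-.132,-.026,.109)]:
    print((x,y,z),proj(C,[B[0]+c*x-s*y,B[1]+s*x+c*y,z]).round(1))
o=get_obs();R=Rot.from_quat(o['tcp_rot']).as_matrix();print(R.round(4).tolist(), R.T@(np.r_[B,.20]-o['tool_pos']))
E
```

```text
wing far top [[0.6041 0.1211 0.137 ]
 [0.6121 0.12   0.137 ]
 [0.6031 0.1142 0.137 ]
 [0.6053 0.1287 0.137 ]]
[0.59146324 0.1228479 ]
(0.022, -0.008, 0.137) [[324.5 275. ]]
(0.022, 0.008, 0.137) [[338.  274.7]]
(0.022, 0, 0.137) [[331.2 274.9]]
(-0.022, 0, 0.137) [[330.6 241.2]]
(-0.155, 0, 0.073) [[327.3 116.7]]
(-0.132, 0.026, 0.109) [[351.5 140.7]]
(-0.132, -0.026, 0.109) [[305.1 141.9]]
[[-0.9887, 0.1501, 0.0001], [0.1501, 0.9887, 0.0], [-0.0001, 0.0, -1.0]] [-0.1201555   0.01261973  0.16133853]
```

Call:
apply_moves --motion '[[[60,-0.12,0.013,0.12,0,0,-0.034],[60,-0.12,0.013,0.12,0,0,-0.034],[60,-0.12,0.013,0.14,0,0,-0.034],[60,-0.12,0.013,0.17,0,0,-0.034],[60,-0.12,0.013,0.2,0,0,-0.034],[60,-0.12,0.013,0.22,0,0,-0.034],[60,-0.12,0.013,0.235,0,0,-0.034],[60,-0.12,0.013,0.245,0,0,-0.034],[60,-0.12,0.013,0.248,0,0,-0.034],[60,-0.12,0.013,0.248,0,0,-0.034]]]'

```text
clock: 3.55
tool_pos: [0.5918, 0.1227, 0.1135]
tcp_rot: [0.062, 0.998, 0.0, 0.0]
wrist_force: [0.4, -0.2, 0.1]
width: 0.06
grip_force: 0.0
```

Call:
apply_moves --motion '[[[0,0,0,0,0,0,0],[0,0,0,0,0,0,0],[0,0,0,0,0,0,0],[0,0,0,0,0,0,0],[0,0,0,0,0,0,0],[0,0,0,0,0,0,0]]]'

```text
clock: 4.15
tool_pos: [0.592, 0.1226, 0.1137]
tcp_rot: [0.062, 0.998, 0.0, 0.0]
wrist_force: [-0.9, 0.4, 5.3]
width: 0.0149
grip_force: 60.1
```

Call:
apply_moves --motion '[[[0,0,0,0,0,0,0.1],[0,0,0,0,0,0,0.2],[0,0,0,0,0,0,0.3],[0,0,0,0,0,0,0.4],[0,0,0,0,0,0,0.5],[0,0,0,0,0,0,0.5],[0,0,0,0,0,0,0.5]]]'

```text
clock: 4.85
tool_pos: [0.5921, 0.1227, 0.1137]
tcp_rot: [0.256, 0.967, 0.0, 0.0]
wrist_force: [-0.5, 0.3, 5.9]
width: 0.0151
grip_force: 60.3
```

```bash
python3 - <<'E'
from h import *
o=get_obs();print(o['clock'],o['tool_pos'],o['tcp_rot'],o['wrist_force'],o['torque'],o['width'])
save('s2',cv2.resize(np.hstack([snapshot("scene")[130:230,230:360],snapshot("side")[180:280,240:370]]),(780,300)))
R=Rot.from_quat(o['tcp_rot']).as_matrix()
print(R.T@np.array([.541-.5919,.2995-.1226,0]))
E
```

```text
4.85 [0.5921004  0.12267572 0.11373373] [2.56082651e-01 9.66654748e-01 2.54499981e-04 4.57951286e-04] [-0.51753962  0.31789912  5.94617871] [ 0.14485944 -0.04314594 -0.03791928] 0.015103384278499212
[ 1.31805041e-01  1.28498448e-01 -6.15122305e-06]
```

View pics/s2.png

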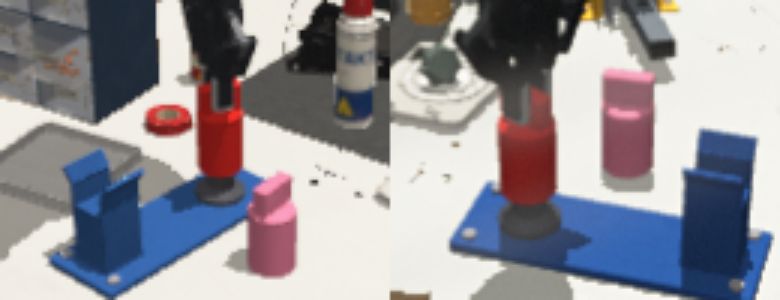

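The image shows the red cap twisted, its wing now oblique to the plate, and still fully down on the ball (left half (220,130), right half (525,155)).

Call:
apply_moves --motion '[[[0,0,0,-0.01,0,0,0],[0,0,0,-0.025,0,0,0],[0,0,0,-0.045,0,0,0],[0,0,0,-0.07,0,0,0],[0,0,0,-0.09,0,0,0],[0,0,0,-0.1,0,0,0],[0,0,0,-0.1,0,0,0]]]'

```text
clock: 5.65
tool_pos: [0.5922, 0.1226, 0.2145]
tcp_rot: [0.256, 0.967, 0.0, 0.001]
wrist_force: [-0.7, 0.6, -1.1]
width: 0.0149
grip_force: 59.5
```

```bash
python3 - <<'E'
from h import *
c=get_calibration("scene");print('cab corner',plane(c,[(262,171),(282,158)],0.0))
C=np.load('w1.npy',allow_pickle=True).item()['C'];
for z in (.0,.1,.15):print(z,plane(C,[(471,228),(529,288),(570,205)],z)[:,:2].round(3).tolist())
o=get_obs();print(o['tool_pos'],o['wrist_force'],o['width'])
E
```

```text
cab corner [[0.64775206 0.3346937  0.        ]
 [0.76335473 0.33906927 0.        ]]
0.0 [[0.647, 0.338], [0.769, 0.428], [0.631, 0.483]]
0.1 [[0.596, 0.299], [0.693, 0.371], [0.583, 0.416]]
0.15 [[0.57, 0.279], [0.655, 0.343], [0.558, 0.382]]
[0.59216055 0.12258565 0.2144578 ] [-0.68197883  0.61532369 -1.09028957] 0.014949126944698903
```

Call:
apply_moves --motion '[[[0,0.03,0.025,0,0,0,0],[0,0.06,0.05,0,0,0,0],[0,0.1,0.085,0,0,0,0],[0,0.125,0.105,0.01,0,0,0],[0,0.137,0.115,0.03,0,0,0],[0,0.137,0.115,0.06,0,0,0],[0,0.137,0.115,0.09,0,0,0],[0,0.137,0.115,0.115,0,0,0],[0,0.137,0.115,0.13,0,0,0],[0,0.137,0.115,0.137,0,0,0],[0,0.137,0.115,0.14,0,0,0],[0,0.137,0.115,0.141,0,0,0],[0,0.137,0.115,0.141,0,0,0]]]'

```text
clock: 6.95
tool_pos: [0.5287, 0.29, 0.0741]
tcp_rot: [0.256, 0.967, -0.0, 0.0]
wrist_force: [-12.9, -5.9, 30.9]
width: 0.0148
grip_force: 63.9
```

```bash
python3 - <<'E'
from h import *
o=get_obs();print(o['clock'],o['tool_pos'],o['wrist_force'],o['width'])
save('s3',cv2.resize(np.hstack([snapshot("scene")[130:230,200:330],snapshot("side")[240:340,220:350]]),(780,300)))
E
```

```text
6.95 [0.52872091 0.28995402 0.07405288] [-12.89374286  -5.90532364  30.91799709] 0.014769905619214407
```

View pics/s3.png

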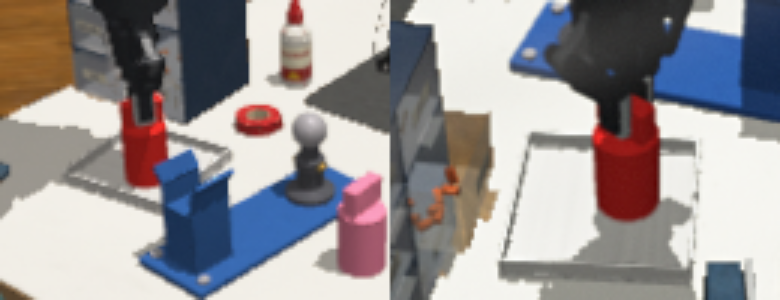

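The cap is in the tray, standing on the floor (left half (145,150), right half (627,165)), and the ball is bare. I'll ease the load, release and back up.

Call:
apply_moves --motion '[[[0,0,0,-0.001,0,0,0],[0,0,0,-0.001,0,0,0],[50,0,0,-0.001,0,0,0],[50,0,0,-0.001,0,0,0],[50,0,0,-0.001,0,0,0],[50,0,0,-0.02,0,0,0],[50,0,0,-0.06,0,0,0],[50,0,0,-0.11,0,0,0],[85,0,0,-0.16,0,0,0],[85,0,0,-0.2,0,0,0],[85,0,0,-0.2,0,0,0]]]'

```text
clock: 8.15
tool_pos: [0.5311, 0.2909, 0.2775]
tcp_rot: [0.256, 0.967, 0.002, 0.003]
wrist_force: [0.6, -0.6, -0.6]
width: 0.0848
grip_force: 0.0
```

```bash
python3 - <<'E'
from h import *
o=get_obs();print(o['clock'],o['tool_pos'],o['joint_positions'].round(3))
R=Rot.from_quat(o['tcp_rot']).as_matrix()
# view pose for coupler: toolx along -coupler x; approx coupler x dir
d=np.array([.589-.515,-.326+.1376]);yaw=np.arctan2(d[1],d[0]);print('coupler yaw',np.degrees(yaw))
u=d/np.linalg.norm(d); tail=np.array([.515,-.1376])
org=tail+.178*u;print('org',org)
T=np.r_[org-.09*u,.25];
print('shift',R.T@(T-o['tool_pos']),'T',T)
txyaw=np.arctan2(R[1,0],R[0,0]); print('toolx yaw',np.degrees(txyaw),'turn about tool z units',-(np.degrees(yaw)+180-np.degrees(txyaw)%360)/45)
E
```

```text
8.15 [0.5311098  0.29090603 0.27752202] [0.367 0.395 0.275 1.443 0.    0.884]
coupler yaw -68.55602743689852
org [ 0.58007524 -0.30327804]
shift [-0.26640801 -0.43575034  0.02620311] T [ 0.54717203 -0.21950824  0.25      ]
toolx yaw 150.33885337712277 turn about tool z units 0.8643306847560287
```

```bash
python3 - <<'E'
from h import *
from scipy.optimize import least_squares
cs,cd=get_calibration("scene"),get_calibration("side")
for p,q in [((457,100),(210,85)),((490,100),(248,72)),((548,92),(290,38)),((592,140),(320,115)),((432,188),(250,165))]:
    r=least_squares(lambda X:np.r_[proj(cs,X)[0]-p,proj(cd,X)[0]-q],[.6,-.5,.4]);print(r.x.round(2),r.fun.round(0))
E
```

```text
[ 0.88 -0.22  0.31] [ 1. -4.  1.  4.]
[ 0.8  -0.32  0.34] [-0.  1. -1. -2.]
[ 0.7  -0.46  0.42] [-0.  1. -0. -1.]
[ 0.68 -0.56  0.28] [-11.  26. -17. -44.]
[ 0.78 -0.22  0.06] [ 1. -2.  1.  2.]
```

Call:
apply_moves --motion '[[[85,-0.13,-0.2,-0.02,0,0,0.4],[85,-0.13,-0.2,-0.02,0,0,0.4],[85,-0.13,-0.2,-0.02,0,0,0.4],[85,-0.13,-0.2,-0.02,0,0,0.4],[85,-0.13,-0.2,-0.02,0,0,0.4],[85,-0.13,-0.2,-0.02,0,0,0.4]]]'

```text
clock: 8.75
tool_pos: [0.5439, 0.0482, 0.292]
tcp_rot: [0.406, 0.914, -0.0, 0.0]
wrist_force: [-0.3, 0.0, 0.2]
width: 0.0846
grip_force: 0.0
```

Call:
apply_moves --motion '[[[85,-0.174,-0.162,0,0,0,0.46],[85,-0.174,-0.162,0,0,0,0.46],[85,-0.174,-0.162,0,0,0,0.46],[85,-0.174,-0.162,0,0,0,0.46],[85,-0.174,-0.162,0,0,0,0.46],[85,-0.174,-0.162,0,0,0,0.46],[85,-0.174,-0.162,0,0,0,0.46],[85,-0.174,-0.162,0,0,0,0.46]]]'

```text
clock: 9.55
tool_pos: [0.5411, -0.1845, 0.2921]
tcp_rot: [0.561, 0.828, 0.0, -0.0]
wrist_force: [0.5, 0.4, -0.5]
width: 0.0848
grip_force: 0.0
```

```bash
python3 - <<'E'
from h import *
o=get_obs();print(o['clock'],o['tool_pos'],o['joint_positions'].round(3),o['joint_vel'].round(3))
C=get_calibration("wrist");np.save('w2.npy',{'C':C})
a=snapshot("wrist");save('w2',a)
for n in["coupler","dock","tail_grip","latch_lever"]:
    r=search_frame("wrist",n);print(n,[(np.round(x['xy']).tolist(),round(x['conf'],2)) for x in r[:4]])
E
```

```text
9.55 [ 0.54109079 -0.18446688  0.29206788] [-0.471  0.338  0.225  1.458  0.     0.721] [ 0.008 -0.009  0.002  0.001 -0.002 -0.004]
coupler [([318.0, 204.0], 0.87)]
dock [([339.0, 242.0], 0.94)]
tail_grip [([319.0, 208.0], 0.7)]
latch_lever [([315.0, 208.0], 0.65)]
```

View pics/w2.png

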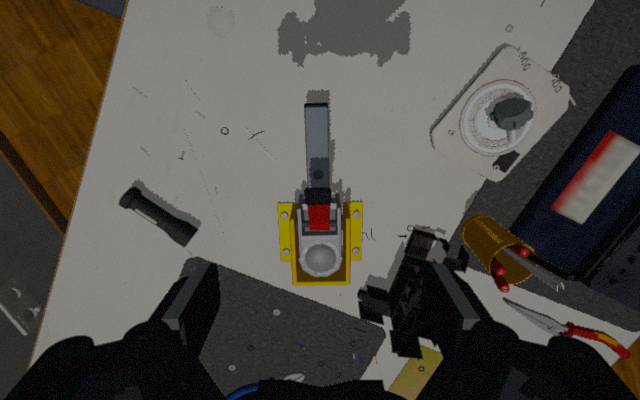

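The wrist view shows the coupler's grey tail from its end (316,105) to the lever (317,200), with the head boss at (320,258) inside the yellow dock (278–362, 200–287). The torch lies at (158,215), well clear of the tail.

```bash
python3 - <<'E'
from h import *
C=np.load('w2.npy',allow_pickle=True).item()['C']
I=cv2.imread('pics/w2.png').astype(int)
for y in (115,140,165): print(y,I[y,296:338].sum(1).tolist())
print(I[95:115,316].sum(1).tolist())
E
```

```text
115 [412, 402, 397, 397, 400, 407, 403, 395, 279, 233, 273, 282, 275, 269, 278, 268, 280, 289, 280, 272, 281, 271, 272, 272, 270, 282, 270, 274, 276, 278, 273, 219, 196, 273, 400, 406, 400, 400, 404, 402, 403, 399]
140 [403, 405, 406, 409, 402, 400, 399, 401, 393, 268, 235, 288, 271, 287, 284, 272, 270, 273, 271, 275, 292, 285, 280, 276, 287, 288, 290, 289, 283, 272, 278, 245, 181, 251, 317, 307, 259, 243, 266, 400, 405, 398]
165 [403, 404, 407, 404, 394, 400, 402, 401, 405, 401, 263, 239, 292, 251, 244, 170, 156, 171, 165, 121, 157, 136, 167, 144, 130, 156, 130, 143, 139, 167, 150, 159, 152, 203, 248, 261, 325, 402, 406, 406, 410, 406]
[247, 250, 254, 247, 254, 250, 249, 220, 89, 31, 97, 112, 210, 270, 277, 275, 272, 272, 273, 281]
```

```bash
python3 - <<'E'
from h import *
C=np.load('w2.npy',allow_pickle=True).item()['C'];o=get_obs()
P=plane(C,[(316.4,107),(316.4,115),(316.9,140),(317.4,165)],.04)[:,:2];print(P)
boss=plane(C,[(320.5,258)],.058)[:,:2];nose=plane(C,[(320.5,276)],.04)[:,:2];print(boss,nose)
for a,b in((P[1],P[3]),(P[0],boss[0])): d=b-a;print(np.degrees(np.arctan2(*d[::-1])),np.linalg.norm(d))
d=boss[0]-P[0];u=d/np.linalg.norm(d)
E=P[0];org=E+.178*u;g=E+.023*u;print('org',org,'grip',g)
R=Rot.from_quat(o['tcp_rot']).as_matrix();tx=np.degrees(np.arctan2(R[1,0],R[0,0]));print('toolx',tx,'want',np.degrees(np.arctan2(*u[::-1]))+180)
print('shift',R.T@(np.r_[g,.011]-o['tool_pos']))
v=np.array([-u[1],u[0]])
for x,y,z in[(26,0,30),(-178,13,40),(-178,-13,40),(-178,0,40),(-52,-56,3),(-52,56,3),(37,0,58),(-50,30,58),(-50,-30,58)]:
    print((x,y,z),proj(C,np.r_[org+(x*u+y*v)/1000,z/1000]).round(1))
E
```

```text
[[ 0.5184827  -0.14156608]
 [ 0.52159979 -0.14947821]
 [ 0.53216551 -0.17476942]
 [ 0.54323813 -0.20127218]]
[[ 0.587138   -0.30188095]] [[ 0.60034961 -0.33503722]]
-67.32594481094414 0.056132277394295174
-66.81683123595963 0.17439727671412272
org [ 0.58855629 -0.30519276] grip [ 0.52753715 -0.16270885]
toolx 111.7069728323349 want 113.18316876404037
shift [ 0.02549577 -0.00457065  0.28139215]
(26, 0, 30) [[321.1 267.7]]
(-178, 13, 40) [[328.4 106.7]]
(-178, -13, 40) [[304.4 107.3]]
(-178, 0, 40) [[316.4 107. ]]
(-52, -56, 3) [[276.5 205.1]]
(-52, 56, 3) [[362.7 203. ]]
(37, 0, 58) [[321.3 287.4]]
(-50, 30, 58) [[345.5 221.6]]
(-50, -30, 58) [[293.5 222.8]]
```

Call:
apply_moves --motion '[[[60,0.03,-0.0045,0.05,0,0,-0.03],[60,0.03,-0.0045,0.1,0,0,-0.03],[60,0.03,-0.0045,0.15,0,0,-0.03],[60,0.03,-0.0045,0.2,0,0,-0.03],[60,0.03,-0.0045,0.235,0,0,-0.03],[60,0.03,-0.0045,0.26,0,0,-0.03],[60,0.03,-0.0045,0.272,0,0,-0.03],[60,0.03,-0.0045,0.279,0,0,-0.03],[60,0.03,-0.0045,0.281,0,0,-0.03],[60,0.03,-0.0045,0.281,0,0,-0.03],[0,0.03,-0.0045,0.281,0,0,-0.03],[0,0.03,-0.0045,0.281,0,0,-0.03],[0,0.03,-0.0045,0.281,0,0,-0.03],[0,0.03,-0.0045,0.281,0,0,-0.03],[0,0.03,-0.0045,0.281,0,0,-0.03]]]'

```text
clock: 11.3
tool_pos: [0.5261, -0.1594, 0.0116]
tcp_rot: [0.552, 0.834, 0.0, 0.0]
wrist_force: [-0.3, 1.6, 4.6]
width: 0.0253
grip_force: 61.5
```

```bash
python3 - <<'E'
from h import *
o=get_obs();print(o)
R=Rot.from_quat(o['tcp_rot']).as_matrix();print(np.degrees(np.arctan2(R[1,0],R[0,0])))
E
```

```text
{'clock': 11.3, 'joint_positions': array([-4.42478232e-01,  4.64123063e-01, -3.81947945e-01,  7.23962939e-01,
        1.53688443e-04,  7.27001013e-01]), 'joint_vel': array([ 0.00113839,  0.0009092 ,  0.00021456, -0.00100806,  0.0008397 ,
        0.0013227 ]), 'joint_torque': array([ -0.95462836, -70.772295  ,  28.36378098,   0.17845749,
        -0.2469507 ,   0.09475592]), 'tool_pos': array([ 0.52609698, -0.15936879,  0.01160881]), 'tcp_rot': array([5.51982217e-01, 8.33855791e-01, 1.30113788e-04, 3.66443855e-04]), 'wrist_force': array([-0.28046515,  1.64132348,  4.59988031]), 'torque': array([ 0.00827981, -0.23366489,  0.12589079]), 'grip_force': 61.48607611656189, 'width': 0.025330370424489507}
112.9937700782921
```

Call:
apply_moves --motion '[[[0,0.004,0,0,0,0,0],[0,0.012,0,0,0,0,0],[0,0.024,0,0,0,0,0],[0,0.038,0,0,0,0,0],[0,0.052,0,0,0,0,0],[0,0.066,0,0,0,0,0],[0,0.078,0,0,0,0,0],[0,0.088,0,0,0,0,0],[0,0.094,0,0,0,0,0],[0,0.096,0,0,0,0,0],[0,0.096,0,0,0,0,0]]]'

```text
clock: 12.4
tool_pos: [0.488, -0.0703, 0.0112]
tcp_rot: [0.552, 0.834, 0.0, -0.0]
wrist_force: [-0.1, 3.1, 7.9]
width: 0.0247
grip_force: 61.9
```

```bash
python3 - <<'E'
from h import *
o=get_obs();print(o['clock'],o['tool_pos'],o['wrist_force'],o['width'],o['grip_force'])
save('s4',cv2.resize(np.hstack([snapshot("scene")[190:290,330:460],snapshot("side")[140:240,250:380]]),(780,300)))
E
```

```text
12.4 [ 0.48800859 -0.07033333  0.0112373 ] [-0.05927621  3.05215883  7.94707156] 0.024662809531776637 61.8798565864563
```

View pics/s4.png

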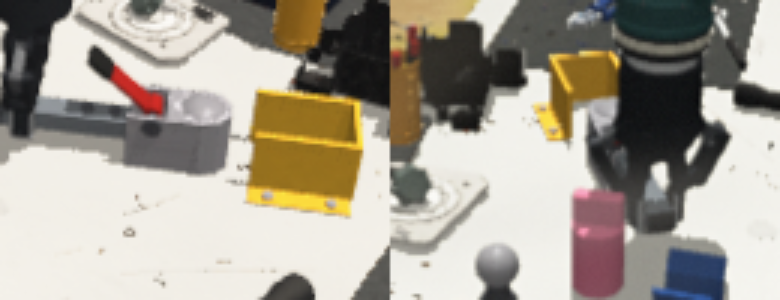

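The coupler stands on the bench clear of the dock (left half: head (178,130), dock (305,150)) with the lever raised. I'll release, rise and look for the head grasp.

Call:
apply_moves --motion '[[[60,0,0,0,0,0,0],[60,0,0,0,0,0,0],[60,0,0,0,0,0,0],[60,0,0,-0.03,0,0,0],[60,0,0,-0.08,0,0,0],[75,0,0,-0.13,0,0,0],[75,-0.05,0,-0.18,0,0,0],[75,-0.1,0,-0.22,0,0,0],[75,-0.13,0,-0.25,0,0,0],[75,-0.13,0,-0.25,0,0,0],[75,-0.13,0,-0.25,0,0,0]]]'

```text
clock: 13.6
tool_pos: [0.5404, -0.1932, 0.2628]
tcp_rot: [0.553, 0.833, 0.0, 0.001]
wrist_force: [-0.4, -0.4, -0.7]
width: 0.075
grip_force: 0.0
```

```bash
python3 - <<'E'
from h import *
o=get_obs();print(o['clock'],o['tool_pos'],o['tcp_rot'],o['joint_vel'].round(3))
C=get_calibration("wrist");np.save('w3.npy',{'C':C})
a=snapshot("wrist");save('w3',a)
u=np.array([np.cos(np.deg2rad(-67.0)),np.sin(np.deg2rad(-67.0))]);v=np.array([-u[1],u[0]])
org=np.array([.488,-.0703])+.160*u;print(org)
I=a.copy()
for x,y,z in[(26,0,55),(-178,13,40),(-178,-13,40),(0,25.5,55),(0,-25.5,55),(-60,25.5,55),(-60,-25.5,55),(0,0,61)]:
    p=proj(C,np.r_[org+(x*u+y*v)/1000,z/1000])[0];print((x,y,z),p.round(1));cv2.circle(I,tuple(np.round(p*1).astype(int)),1,(0,255,0),-1)
save('w3o',cv2.resize(I[90:300,200:440],(680,595),interpolation=cv2.INTER_NEAREST))
R=Rot.from_quat(o['tcp_rot']).as_matrix()
print('shift',R.T@(np.r_[org,.012]-o['tool_pos']),np.degrees(np.arctan2(R[1,0],R[0,0])))
E
```

```text
13.6 [ 0.54037452 -0.19316332  0.26275279] [5.52948887e-01 8.33213885e-01 9.74804820e-05 1.46298220e-03] [ 0.037 -0.013 -0.12  -0.058  0.009  0.025]
[ 0.55051698 -0.21758078]
(26, 0, 55) [320.7 207.7]
(-178, 13, 40) [334.6  -8.2]
(-178, -13, 40) [305.9  -8.2]
(0, 25.5, 55) [345.2 184.2]
(0, -25.5, 55) [296.  184.4]
(-60, 25.5, 55) [346.5 125.8]
(-60, -25.5, 55) [294.5 125.9]
(0, 0, 61) [320.6 186.1]
shift [-0.02585542 -0.00058672  0.25081307] 112.86068917162736
```

View pics/w3o.png

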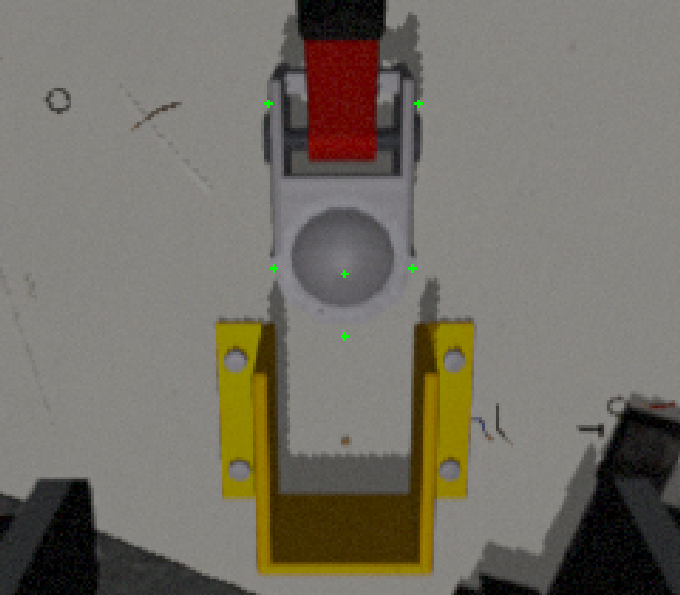

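The overlay puts the head lateral centre right on, column 344 of the crop. Along its length the boss (343,257) lies about 5 mm nearer the tail than predicted (344,273). I'll let the arm settle and check by numbers.

Call:
apply_moves --motion '[[[75,-0.02,0,0.03,0,0,0],[75,-0.02,0,0.03,0,0,0],[75,-0.02,0,0.03,0,0,0],[75,-0.02,0,0.03,0,0,0]]]'

```text
clock: 14.05
tool_pos: [0.5466, -0.2081, 0.2318]
tcp_rot: [0.552, 0.834, 0.0, -0.0]
wrist_force: [-0.0, 0.1, -0.0]
width: 0.0749
grip_force: 0.0
```

```bash
python3 - <<'E'
from h import *
o=get_obs();print(o['clock'],o['tool_pos'],o['tcp_rot'],abs(o['joint_vel']).max())
C=get_calibration("wrist");a=snapshot("wrist");save('w4',a)
u=np.array([np.cos(np.deg2rad(-67.0)),np.sin(np.deg2rad(-67.0))]);v=np.array([-u[1],u[0]])
org=np.array([.488,-.0703])+.155*u
for x,y,z in[(26,0,55),(0,0,61),(0,0,56),(-22,0,55),(-64,22,55),(-42,27,48)]:
    print((x,y,z),proj(C,np.r_[org+(x*u+y*v)/1000,z/1000])[0].round(1))
c=proj(C,np.r_[org,.061])[0];k=int(round(c[0]))
g=cv2.cvtColor(a,cv2.COLOR_RGB2GRAY);g3=cv2.medianBlur(g,5)
h=cv2.HoughCircles(g3[60:260,240:400],cv2.HOUGH_GRADIENT,1.2,30,param1=60,param2=18,minRadius=14,maxRadius=32);print('hough',None if h is None else (h[0][:4]+[240,60,0]).round(1).tolist())
print('col',k,list(enumerate(g3[80:250,k].tolist(),80))[::1] if 0 else g3[80:250,k].tolist())
print('col+22',g3[80:250,k+24].tolist())
H=cv2.cvtColor(a,cv2.COLOR_RGB2HSV);r=((H[...,0]<8)|(H[...,0]>172))&(H[...,1]>150);r[:,:280]=0;r[:,360:]=0;r[220:]=0;ys,xs=np.nonzero(r);print('red rows',ys.min(),ys.max(),xs.min(),xs.max())
E
```

```text
14.05 [ 0.54657708 -0.20808896  0.23176499] [ 5.51789617e-01  8.33983334e-01  9.74312055e-05 -8.73527957e-05] 0.009279391627950407
(26, 0, 55) [321.1 199.2]
(0, 0, 61) [321.1 174.7]
(0, 0, 56) [321.1 173.3]
(-22, 0, 55) [321.1 149.7]
(-64, 22, 55) [346.4 102.3]
(-42, 27, 48) [350.7 126.6]
hough [[321.0, 125.4, 31.3], [321.0, 173.4, 19.0]]
col 321 [8, 6, 6, 6, 11, 10, 14, 17, 18, 21, 21, 20, 20, 20, 20, 20, 19, 20, 20, 20, 23, 30, 33, 35, 35, 37, 37, 38, 38, 38, 36, 37, 37, 36, 35, 37, 34, 34, 34, 34, 36, 36, 35, 33, 34, 34, 37, 39, 40, 40, 41, 41, 40, 37, 38, 40, 44, 76, 82, 82, 82, 83, 85, 103, 122, 127, 128, 128, 128, 128, 132, 134, 135, 135, 132, 97, 81, 81, 81, 81, 83, 89, 91, 95, 96, 99, 101, 103, 105, 108, 111, 115, 117, 118, 120, 120, 122, 120, 119, 116, 113, 111, 107, 102, 101, 100, 100, 99, 98, 97, 96, 96, 96, 103, 123, 134, 135, 135, 133, 132, 132, 132, 132, 133, 133, 133, 133, 133, 133, 133, 132, 133, 133, 133, 133, 133, 133, 133, 133, 133, 133, 133, 133, 133, 133, 133, 133, 133, 133, 132, 132, 132, 132, 133, 134, 134, 134, 134, 134, 134, 134, 133, 133, 133, 132, 116, 116,
[... 172 characters left out ...]
, 101, 102, 101, 102, 102, 104, 106, 107, 107, 108, 108, 109, 109, 110, 111, 111, 112, 112, 112, 111, 112, 111, 111, 111, 111, 111, 111, 113, 116, 116, 119, 125, 124, 123, 120, 120, 120, 120, 120, 121, 121, 121, 121, 121, 121, 120, 122, 122, 122, 122, 123, 125, 128, 129, 130, 132, 132, 130, 130, 130, 130, 130, 130, 131, 131, 130, 130, 130, 129, 130, 130, 130, 131, 131, 132, 132, 133, 133, 133, 133, 133, 132, 132, 133, 133, 133, 134, 134, 134, 134, 134, 134, 134, 134, 133, 134, 134, 133, 134, 134, 134, 134, 134, 134, 133, 133, 133, 133, 133, 133, 133, 133, 133, 133, 133, 133, 133, 133, 133, 133, 132, 133, 132, 132, 132, 133, 133, 133, 133, 133, 133, 133, 133, 133, 131]
red rows 56 136 304 338
```

Settled, with the corrected origin, the boss circle is found at (321,173.4) against a predicted 173.3–174.7, so the 5 mm correction holds. Going down on the head.

Call:
apply_moves --motion '[[[75,-0.0053,0,0.05,0,0,0],[75,-0.0053,0,0.1,0,0,0],[75,-0.0053,0,0.14,0,0,0],[75,-0.0053,0,0.17,0,0,0],[75,-0.0053,0,0.195,0,0,0],[75,-0.0053,0,0.21,0,0,0],[75,-0.0053,0,0.217,0,0,0],[75,-0.0053,0,0.219,0,0,0],[75,-0.0053,0,0.219,0,0,0],[0,-0.0053,0,0.219,0,0,0],[0,-0.0053,0,0.219,0,0,0],[0,-0.0053,0,0.219,0,0,0],[0,-0.0053,0,0.219,0,0,0],[0,-0.0053,0,0.219,0,0,0]]]'

```text
clock: 15.5
tool_pos: [0.5495, -0.2141, 0.0136]
tcp_rot: [0.552, 0.834, 0.0, 0.001]
wrist_force: [-1.8, 2.8, 10.9]
width: 0.0517
grip_force: 60.5
```

Call:
apply_moves --motion '[[[0,0,0,-0.005,0,0,0],[0,0,0,-0.015,0,0,0],[0,0,0,-0.035,0,0,0],[0,0,0,-0.06,0,0,0],[0,0,0,-0.085,0,0,0],[0,0,0,-0.11,0,0,0],[0,0,0,-0.13,0,0,0],[0,0,0,-0.14,0,0,0],[0,0,0,-0.14,0,0,0],[0,0,0,-0.14,0,0,0]]]'

```text
clock: 16.5
tool_pos: [0.5487, -0.2138, 0.1516]
tcp_rot: [0.552, 0.834, -0.0, -0.0]
wrist_force: [0.6, 0.6, -3.8]
width: 0.0512
grip_force: 63.5
```

```bash
python3 - <<'E'
from h import *
o=get_obs();print(o['clock'],o['tool_pos'],o['tcp_rot'],o['wrist_force'],o['torque'],o['width'],o['grip_force'])
R=Rot.from_quat(o['tcp_rot']).as_matrix();tx=np.degrees(np.arctan2(R[1,0],R[0,0]))
B=np.array([.5915,.1228]);print(tx,'turn',-(172.9-tx)/45,'shift',R.T@(np.r_[B,.17]-o['tool_pos']))
E
```

```text
16.5 [ 0.5486556  -0.21375205  0.15162768] [ 5.52027516e-01  8.33825799e-01 -5.22097580e-05 -3.96142937e-04] [ 0.5958485   0.56638052 -3.80134849] [-0.172077   -0.02074843 -0.00858585] 0.051241523023048414 63.54268670082092
112.98754388934996 turn -1.3313879135700009 shift [ 0.29310533  0.17086656 -0.01828519]
```

Call:
apply_moves --motion '[[[0,0.01,0.006,-0.005,0,0,-0.05],[0,0.03,0.018,-0.01,0,0,-0.14],[0,0.055,0.033,-0.015,0,0,-0.25],[0,0.08,0.047,-0.02,0,0,-0.36],[0,0.105,0.062,-0.02,0,0,-0.47],[0,0.13,0.076,-0.02,0,0,-0.58],[0,0.15,0.087,-0.02,0,0,-0.67],[0,0.15,0.087,-0.02,0,0,-0.67],[0,0.15,0.087,-0.02,0,0,-0.67]]]'

```text
clock: 17.4
tool_pos: [0.5701, -0.0411, 0.1718]
tcp_rot: [0.316, 0.949, -0.0, -0.001]
wrist_force: [0.1, -0.6, -4.3]
width: 0.0516
grip_force: 63.7
```

```bash
python3 - <<'E'
from h import *
o=get_obs();print(o['clock'],o['tool_pos'],o['joint_positions'].round(2))
R=Rot.from_quat(o['tcp_rot']).as_matrix();tx=np.degrees(np.arctan2(R[1,0],R[0,0]))
B=np.array([.5915,.1228]);print(tx,'turn',-(172.9-tx)/45,'shift',R.T@(np.r_[B,.17]-o['tool_pos']))
E
```

```text
17.4 [ 0.57011983 -0.04109259  0.17177978] [-0.21  0.37 -0.06  1.15 -0.    0.43]
143.21590254020677 turn -0.6596466102176275 shift [0.08101411 0.14406462 0.0017773 ]
```

Call:
apply_moves --motion '[[[0,0.005,0.01,0,0,0,-0.05],[0,0.015,0.027,0,0,0,-0.14],[0,0.029,0.051,0,0,0,-0.25],[0,0.043,0.076,0,0,0,-0.36],[0,0.057,0.101,0,0,0,-0.47],[0,0.07,0.125,0,0,0,-0.58],[0,0.078,0.139,0,0,0,-0.64],[0,0.081,0.144,0,0,0,-0.66],[0,0.081,0.144,0,0,0,-0.66],[0,0.081,0.144,0,0,0,-0.66],[0,0.081,0.144,0,0,0,-0.66]]]'

```text
clock: 18.5
tool_pos: [0.592, 0.121, 0.1723]
tcp_rot: [0.063, 0.998, -0.0, -0.0]
wrist_force: [0.4, 0.3, -3.4]
width: 0.0512
grip_force: 63.7
```

```bash
python3 - <<'E'
from h import *
o=get_obs();print(o['clock'],o['tool_pos'],abs(o['joint_vel']).max().round(4),o['wrist_force'])
R=Rot.from_quat(o['tcp_rot']).as_matrix();tx=np.degrees(np.arctan2(R[1,0],R[0,0]))
B=np.array([.5915,.1228]);print(tx,'turn',-(172.9-tx)/45,'shift',R.T@(np.r_[B,.1726]-o['tool_pos']))
# predicted coupler in views
yaw=np.deg2rad(tx-180);u=np.array([np.cos(yaw),np.sin(yaw)]);v=np.array([-u[1],u[0]]);z0=o['tool_pos'][2]-.0136
out=[]
for n in("scene","side"):
    C=get_calibration(n);a=snapshot(n)
    for x,y,z in[(26,0,30),(-178,13,40),(-178,-13,40),(-178,13,20),(-178,-13,20),(0,25.5,0),(0,-25.5,0),(-64,25.5,0),(-64,-25.5,0)]:
        p=proj(C,np.r_[o['tool_pos'][:2]+(x*u+y*v)/1000,z0+z/1000])[0];a[int(round(p[1])),int(round(p[0]))]=(0,255,0)
    # bare ball prediction
    p=proj(C,[*B,.085])[0];print(n,'ball',p)
    a[int(round(p[1])),int(round(p[0]))]=(255,0,255)
    s=(230,120) if n=="scene" else (255,165)
    out.append(a[s[1]:s[1]+110,s[0]:s[0]+120])
save('s5',cv2.resize(np.hstack(out),(800,366),interpolation=cv2.INTER_NEAREST))
E
```

```text
18.5 [0.59201613 0.12095808 0.17231363] 0.0023 [ 0.37987117  0.2944739  -3.36195189]
172.7288905704182 turn -0.00380243176848454 shift [ 0.00074512  0.00176173 -0.00028671]
scene ball [301.95759544 173.07847675]
side ball [285.88669972 228.5312882 ]
```

View pics/s5.png

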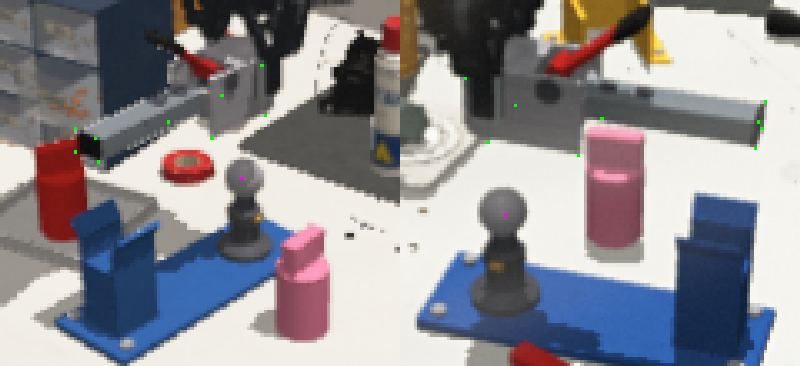

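Left view: the held coupler is level and fits the predicted green points (tail end about (90,147)). The ball is at (244,177) against a predicted (242,178). Right view: ball at (503,213) against (506,215), tail end (763,122), and the tail is in line over the fork (715,270). I'll lower it.

Call:
apply_moves --motion '[[[0,0.0003,0.0018,0.01,0,0,-0.004],[0,0.0003,0.0018,0.025,0,0,-0.004],[0,0.0003,0.0018,0.04,0,0,-0.004],[0,0.0003,0.0018,0.052,0,0,-0.004],[0,0.0003,0.0018,0.062,0,0,-0.004],[0,0.0003,0.0018,0.07,0,0,-0.004],[0,0.0003,0.0018,0.076,0,0,-0.004],[0,0.0003,0.0018,0.08,0,0,-0.004],[0,0.0003,0.0018,0.08,0,0,-0.004]]]'

```text
clock: 19.5
tool_pos: [0.5919, 0.1238, 0.0919]
tcp_rot: [0.061, 0.998, -0.0, -0.0]
wrist_force: [-0.7, 0.0, -3.9]
width: 0.0513
grip_force: 63.7
```

Call:
apply_moves --motion '[[[0,0,-0.0008,0.004,0,0,0],[0,0,-0.0008,0.008,0,0,0],[0,0,-0.0008,0.012,0,0,0],[0,0,-0.0008,0.015,0,0,0],[0,0,-0.0008,0.018,0,0,0],[0,0,-0.0008,0.021,0,0,0],[0,0,-0.0008,0.023,0,0,0],[0,0,-0.0008,0.023,0,0,0]]]'

```text
clock: 20.3
tool_pos: [0.5917, 0.123, 0.069]
tcp_rot: [0.061, 0.998, -0.0, -0.0]
wrist_force: [0.5, 0.4, -4.3]
width: 0.0512
grip_force: 63.7
```

Call:
apply_moves --motion '[[[0,0,0,0.001,0,0,0],[0,0,0,0.0015,0,0,0],[0,0,0,0.002,0,0,0],[0,0,0,0.0025,0,0,0],[0,0,0,0.0025,0,0,0],[0,0,0,0.0025,0,0,0]]]'

```text
clock: 20.9
tool_pos: [0.5919, 0.123, 0.0668]
tcp_rot: [0.061, 0.998, 0.0, 0.0]
wrist_force: [0.4, -0.4, -3.1]
width: 0.0513
grip_force: 63.8
```

Call:
apply_moves --motion '[[[0,0,0,0.0007,0,0,0],[0,0,0,0.0014,0,0,0],[0,0,0,0.002,0,0,0],[0,0,0,0.002,0,0,0],[0,0,0,0.002,0,0,0]]]'

```text
clock: 21.4
tool_pos: [0.5921, 0.123, 0.0662]
tcp_rot: [0.061, 0.998, 0.0, 0.001]
wrist_force: [-5.4, -0.6, 16.4]
width: 0.051
grip_force: 65.2
```

Contact at +16 N and at the expected height, so it is seated. I'll ease off, release and rise.

Call:
apply_moves --motion '[[[0,0,0,-0.0007,0,0,0],[0,0,0,-0.0007,0,0,0],[75,0,0,-0.0007,0,0,0],[75,0,0,-0.0007,0,0,0],[75,0,0,-0.0007,0,0,0],[75,0,0,-0.02,0,0,0],[75,0,0,-0.06,0,0,0],[75,0,0,-0.11,0,0,0],[75,0,0,-0.15,0,0,0],[75,0.03,0,-0.19,0,0,0],[40,0.08,0,-0.2,0,0,0],[0,0.09,0,-0.2,0,0,0],[0,0.09,0,-0.2,0,0,0],[0,0.09,0,-0.2,0,0,0],[0,0.09,0,-0.2,0,0,0]]]'

```text
clock: 22.9
tool_pos: [0.5034, 0.1338, 0.264]
tcp_rot: [0.061, 0.998, -0.0, -0.0]
wrist_force: [-0.3, -0.5, 0.3]
width: 0.0012
grip_force: 0.0
```

```bash
python3 - <<'E'
from h import *
o=get_obs();print(o['clock'],o['tool_pos'],o['tcp_rot'],o['width'])
B=np.array([.5915,.1228]);yaw=np.deg2rad(-7.1);u=np.array([np.cos(yaw),np.sin(yaw)]);v=np.array([-u[1],u[0]])
for n in("wrist","scene","side"):
    C=get_calibration(n);a=snapshot(n);save('p_'+n,a)
    for nm in("latch_lever","coupler","dust_cap"):
        r=search_frame(n,nm);print(n,nm,[(np.round(x['xy'],1).tolist(),round(x['conf'],2)) for x in r[:3]])
    H=cv2.cvtColor(a,cv2.COLOR_RGB2HSV);P=lambda x,y,z:proj(C,np.r_[B+(x*u+y*v)/1000,z/1000])[0].round(1).tolist()
    print('pred coupler',P(-75,0,100),'pad raised',P(-87,0,150),'boss',P(0,0,114),'tailend L/R',P(-178,13,93),P(-178,-13,93))
    if n=="wrist":
        g=cv2.medianBlur(cv2.cvtColor(a,cv2.COLOR_RGB2GRAY),5)
        x0,y0=map(int,P(0,0,114));s=g[y0-50:y0+50,x0-60:x0+60]
        h=cv2.HoughCircles(s,cv2.HOUGH_GRADIENT,1.2,30,param1=60,param2=18,minRadius=14,maxRadius=40);print('hough',None if h is None else (h[0][:3]+[x0-60,y0-50,0]).round(1).tolist())
        r=((H[...,0]<8)|(H[...,0]>172))&(H[...,1]>130);x1,y1=map(int,P(-60,0,110));r2=np.zeros_like(r);r2[max(0,y1-60):y1+60,x1-40:x1+40]=r[max(0,y1-60):y1+60,x1-40:x1+40];ys,xs=np.nonzero(r2);print('lever red',xs.min(),xs.max(),ys.min(),ys.max(),'pred hinge',P(-42,0,101),'sides',P(-42,12,101),P(-42,-12,101))
E
```

```text
22.9 [0.5033763  0.13375636 0.2640044 ] [ 6.10899186e-02  9.98132153e-01 -8.80388773e-05 -4.67394050e-04] 0.0011863184022965609
wrist latch_lever [([477.5, 142.8], 0.64), ([319.6, 195.5], 0.56)]
wrist coupler [([318.7, 180.8], 0.92), ([476.0, 163.5], 0.72)]
wrist dust_cap [([215.3, 193.3], 0.68), ([474.7, 162.5], 0.57), ([320.2, 181.4], 0.24)]
pred coupler [320.7, 186.5] pad raised [320.8, 191.2] boss [320.5, 267.2] tailend L/R [336.6, 65.8] [305.3, 65.7]
hough [[324.2, 272.8, 27.0], [319.4, 223.6, 23.4], [290.6, 283.6, 26.0]]
lever red 290 348 173 264 pred hinge [320.6, 220.4] sides [333.4, 220.5] [307.8, 220.4]
scene latch_lever []
scene coupler [([291.7, 182.7], 0.64)]
scene dust_cap [([321.9, 207.8], 0.83), ([244.8, 176.1], 0.73)]
pred coupler [284.0, 177.9] pad raised [280.3, 164.0] boss [301.8, 164.5] tailend L/R [254.1, 192.4] [260.5, 195.8]
side latch_lever [([310.9, 218.9], 0.74)]
side coupler [([306.6, 229.9], 0.77)]
side dust_cap [([316.2, 213.7], 0.83), ([298.1, 296.1], 0.79)]
pred coupler [316.4, 228.5] pad raised [321.7, 211.0] boss [285.6, 218.3] tailend L/R [358.8, 241.7] [361.0, 235.3]
```

Call:
apply_moves --motion '[[[0,0,0,0.04,0,0,0],[0,0,0,0.08,0,0,0],[0,0,0,0.1,0,0,0],[0,0,0,0.108,0,0,0],[0,0.002,0,0.116,0,0,0],[0,0.004,0,0.122,0,0,0],[0,0.007,0,0.128,0,0,0],[0,0.01,0,0.134,0,0,0],[0,0.013,0,0.14,0,0,0],[0,0.015,0,0.146,0,0,0],[0,0.016,0,0.151,0,0,0],[0,0.017,0,0.155,0,0,0],[0,0.017,0,0.157,0,0,0],[0,0.017,0,0.157,0,0,0]]]'

```text
clock: 24.9
tool_pos: [0.4856, 0.136, 0.1076]
tcp_rot: [0.061, 0.998, -0.0, -0.0]
wrist_force: [-0.6, -0.4, 0.5]
width: -0.0003
grip_force: 0.0
```

Call:
apply_moves --motion '[[[0,0,0,0.001,0,0,0],[0,0,0,0.002,0,0,0],[0,0,0,0.003,0,0,0],[0,0,0,0.004,0,0,0]]]'

```text
clock: 25.3
tool_pos: [0.4855, 0.1361, 0.1046]
tcp_rot: [0.061, 0.998, 0.0, 0.0]
wrist_force: [-10.3, -0.0, 30.1]
width: -0.0003
grip_force: 14.8
```

Call:
apply_moves --motion '[[[0,0,0,-0.01,0,0,0],[0,0,0,-0.04,0,0,0],[0,0,0,-0.09,0,0,0],[0,0.02,0,-0.14,0,0,0],[0,0.02,0,-0.16,0,0,0],[0,0.02,0,-0.16,0,0,0],[0,0.02,0,-0.16,0,0,0]]]'

```text
clock: 26.0
tool_pos: [0.4659, 0.1384, 0.2636]
tcp_rot: [0.061, 0.998, 0.0, 0.0]
wrist_force: [-0.5, 0.3, -0.3]
width: 0.0
grip_force: 0.0
```

```bash
python3 - <<'E'
from h import *
o=get_obs();print(o['clock'],o['tool_pos'],o['wrist_force'])
B=np.array([.5915,.1228]);yaw=np.deg2rad(-7.1);u=np.array([np.cos(yaw),np.sin(yaw)]);v=np.array([-u[1],u[0]])
for n in("side","scene","wrist"):
    C=get_calibration(n);a=snapshot(n);save('q_'+n,a)
    P=lambda x,y,z:proj(C,np.r_[B+(x*u+y*v)/1000,z/1000])[0]
    H=cv2.cvtColor(a,cv2.COLOR_RGB2HSV);r=(((H[...,0]<8)|(H[...,0]>172))&(H[...,1]>130)).astype(np.uint8)
    c=P(-65,0,105).astype(int);m=np.zeros_like(r);m[c[1]-22:c[1]+22,c[0]-25:c[0]+25]=r[c[1]-22:c[1]+22,c[0]-25:c[0]+25] if n!="wrist" else 0
    if n=="wrist": m[c[1]-70:c[1]+70,c[0]-35:c[0]+35]=r[c[1]-70:c[1]+70,c[0]-35:c[0]+35]
    ys,xs=np.nonzero(m);print(n,'red',len(xs),xs.min(),xs.max(),ys.min(),ys.max(),'pred: hinge',P(-42,0,103).round(),'pad down',P(-106,0,105).round(),'pad up',P(-85,0,149).round())
    if n!="wrist":
        q=cv2.fitLine(np.c_[xs,ys].astype(np.float32),cv2.DIST_L2,0,.01,.01).ravel();d=P(-106,0,105)-P(-42,0,103);e=P(-85,0,149)-P(-42,0,103);ang=lambda w:round(np.degrees(np.arctan2(w[1],w[0]))%180)
        print('red line angle',ang(q[:2]),'down',ang(d),'up',ang(e))
    else:
        g=cv2.cvtColor(a,cv2.COLOR_RGB2GRAY);k=int(P(-80,0,105)[0]);y1,y2=int(P(-125,0,105)[1]),int(P(0,0,110)[1]);print(k,y1,g[y1:y2:2,k].tolist());print('tail end row pred',P(-178,0,93).round(1),g[int(P(-178,0,93)[1])-10:int(P(-178,0,93)[1])+12,k].tolist())
E
```

```text
26.0 [0.46585857 0.13840956 0.26357903] [-0.50987703  0.27019559 -0.33597768]
side red 173 298 323 220 231 pred: hinge [303. 225.] pad down [329. 229.] pad up [321. 211.]
red line angle 12 down 8 up 143
scene red 153 279 302 153 180 pred: hinge [292. 173.] pad down [276. 180.] pad up [281. 164.]
red line angle 125 down 155 up 38
wrist red 980 285 354 188 306 pred: hinge [321. 259.] pad down [321. 196.] pad up [321. 239.]
320 176 [89, 90, 93, 68, 52, 19, 12, 20, 19, 27, 19, 26, 9, 26, 9, 21, 24, 14, 25, 45, 36, 44, 36, 44, 52, 39, 40, 47, 36, 40, 35, 38, 45, 38, 49, 35, 26, 6, 2, 6, 8, 17, 0, 3, 9, 1, 5, 2, 1, 2, 18, 4, 5, 2, 9, 7, 3, 9, 3, 0, 3, 21]
tail end row pred [321.1 113.2] [28, 40, 34, 31, 25, 29, 25, 12, 22, 31, 21, 35, 14, 4, 9, 13, 29, 29, 70, 91, 90, 92]
```

All checks agree: the lever's red line in the side view lies at the "down" angle, it hit a hard stop at z = 0.105 m, and the coupler sits at the predicted position with the arm clear. Handing in.

```bash
python3 -c "
from station import *
print(close_job())"
```

```text
the job is handed in; nothing more can be done
None
```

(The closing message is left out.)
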